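# Index the decorating wheel to its next hole

### The job

Turn the pot on the decorating wheel to its next position: draw the sprung index pin up out of its hole by its knob, swing the wheel anticlockwise (seen from above), and let the pin drop fully home in the very next hole, then let go. Work gently by feel, never forcing the pin against the plate or a hole's edge; keep the pot standing where it is on the wheel, and leave the other wares alone.

Things in the scene. Friction and masses are not known exactly. Their poses are not given: they have to be found in the camera images.
- ring: Grey cast base of the decorating wheel, fixed to the bench: disc of 316 mm diameter, 14 mm high. Origin on the wheel's axis at bench level, z up. On its rim stands the index plate, a flat track 28 mm wide with 11 mm through holes, all on a circle of 140 mm radius. The pin's first hole lies on this frame's +x axis (angle 0); angles grow anticlockwise from above.
- plate_start (a point): Mouth of the first hole, z = 34 mm, angle 0. This first part of the plate is dark steel, flat at z = 34 mm from angle -0.5 to 0.465 rad. An aluminium segment follows, its top 2 mm lower (z = 32 mm): a step down for the pin. The segment reaches under the steel part; its near edge is 0.43 rad before the next hole.
- plate_next (a point): Only a rough mark at angle 0.70 rad, z = 32 mm, not a hole. The aluminium segment is clamped at another setting each time: the next hole lies anywhere from 0.50 to 0.90 rad and must be felt with the pin or seen. The hole after that, 0.45 rad further on, is the wrong one.
- spindle: The wheel proper: short fixed steel spindle on the ring's axis, with the same frame as the ring; it carries the turning wheel head and, on that, the pin. When the pin rides on the plate it presses on it with about 15 N from its spring, and it then takes about 4 to 7 N at the knob to slide it along; the edge of a hole stops it hard.
- head (a joint): Wheel head angle, rad: 0 with the pin in its first hole, growing anticlockwise from above; travel -0.3 to 1.5. An aluminium disc of 200 mm diameter, top z = 54 mm, with a dark tongue 36 mm wide (top z = 52 mm) over the plate that carries the pin. Turns against light friction (0.15 N m) and stays where left; a millimetre or two of play at the pin when it is home.
- pin (a joint): Lift of the pin, m: 0 home, about 0.013 riding on the steel plate, 0.011 on the aluminium segment, 0.022 end of travel. A spring pushes it down, 10.5 N at 0 plus 0.35 N per mm. It is damped (60 N s/m) and needs about 0.07 s to drop, so it falls into a hole by itself only if free to move down and slid slowly over it, up to 25 mm/s. Pin 8 mm thick, round tip; it does not turn about itself.
- knob (a point): Point on the axis of the pin's knob, 12 mm below its top; at z = 80 mm when the pin is home. The knob is a black upright cylinder of 26 mm diameter and 28 mm height (z = 64 to 92 mm when home), on a neck, 140 mm from the wheel's axis; below it are 12 mm of free space to the tongue.
- head_top (a point): Centre of the wheel head's flat top, on the wheel's axis, z = 54 mm.
- pot: Loose glazed pot with relief stems that stands about centred on the wheel head: 90 mm wide at the rim, 88 mm tall, 0.35 kg. Origin at the centre of its underside, z up.
- cup_a: Bystander: plain reddish cup on the bench, 86 mm wide, 78 mm tall. Origin at the centre of its underside.
- cup_b: Bystander: pale cup with relief stems on the bench, 86 mm wide, 78 mm tall. Origin at the centre of its underside.
- bowl: Bystander: unglazed bowl on the bench, 110 mm wide, 50 mm tall. Origin at the centre of its underside.
Mind the look-alikes: they are no part of the job. What is shaped like the pot but green or yellow is not meant.

How it is judged (in metres and radians):
On the way, in this order (a step that is already met when the one before it is completed fails the run):
1. the pin is drawn up clear of its first hole, the wheel not yet turned (value of joint pin above 0.0125 m and value of joint head below 0.1 rad), for 0.1 s.
2. the wheel is swung on with the pin out (value of joint pin above 0.008 m and value of joint head above 0.2 rad), for 0.1 s.
3. the pin is home in the next hole (value of joint pin below 0.002 m and value of joint head between 0.45 and 0.93 rad), for 0.3 s.
At the end, for the whole second after the job is handed in: The pin is fully home (within 2 mm) in the next hole, 0.45 to 0.93 rad anticlockwise of the first, the wheel at rest, and the pot still upright on the wheel within 25 mm of its centre (all of step 3 and velocity of joint head between -0.05 and 0.05 rad/s and horizontal distance between pot and head_top below 0.025 m and angle between pot's own z axis and vertical below 0.1 rad and linear speed of pot below 0.03 m/s); the robot touches nothing.
It fails at once if the pin is forced against the index plate (over 25 N) (contact force between ring and spindle above 25 N).
It fails at once if the pot is tipped or shoved off centre on the wheel (angle between pot's own z axis and vertical above 0.25 rad or horizontal distance between pot and head_top above 0.03 m).
It fails at once if another piece of ware is disturbed (distance of any of cup_a, cup_b, bowl from where it was at the start of the episode above 0.02 m).
It also fails if it takes over 45 s, if anything falls off the work surface, if the arm or the gripper's body presses on something with over 40 N, if the wrist force passes 120 N, or if a joint passes its speed limit or range.

### The arm

A 6-joint arm with a two-finger parallel gripper is mounted at the origin on the work surface. World frame = base frame: x ahead of the robot, y to its left, z up, the work surface at z = 0. Lengths are in m, angles in degrees, forces in N, time in s.
With the tool pointing down it reaches from about 0.375 to 0.9 m from the base axis. Payload 3.1 kg.
Tool frame: the origin (TCP) lies at the very end of the fingers, on their centre line; the grasp point (between the pads) lies 19 mm behind it (bot.tcp_to_grasp is the distance from the TCP to the grasp point, in m); z points along the fingers, y is the direction in which the jaws open and shut (so a half turn about z gives the same grasp; the last joint's range is limited). The gripper opens to 87 mm and grips with 3 to 60 N. Pads are 19 mm wide; open, the fingers measure 117 mm over their backs; the gripper's body (75 mm by 190 mm) begins 51 mm behind the grasp point.
Start: joints at [-82.305, 30.224, 82.088, -0, 67.689, -10.227], TCP at [0.192, -0.595, 0.223] pointing down, gripper open.
Joint ranges: [-176.69, 176.69], [-43.24, 126.21], [12.49, 139.97], [-82, 262], [0, 151.66], [-163.58, 163.58]. Speed limits (degrees/s): [159.86, 159.86, 180, 180, 180, 180].

### API

Orientations are given as a 3x3 rotation matrix whose columns are the frame's x, y, z axes.
In Python, from rig import telemetry, eyes, order, bot gives the robot as it stands. The module is installed in compiled form; this text tells all that it offers.
- The arm moves only by the tool servo_tool, never from a script. Its argument "targets" is a list of rows, each a list of 2 entries, a list of its own where there are three numbers: the shift along the tool's x, y, z in m, then the turn, a rotation vector about the tool's x, y, z in rad. In form: [[[tx, ty, tz], [wx, wy, wz]], ...]. A call has 1 to 12 rows; each row is the pose to reach, as a shift and turn from the pose commanded when the call began, along the tool's axes at that moment; what a row does not reach only later rows make up. A row lasts 1/8 s, in which the tool goes at most 62.5 mm and 10.7 degrees, less where a joint would pass 70% of its speed; a pose out of reach is approached as far as the arm can. A call with a gripper value outside its range is refused whole. "gripper" is the finger opening in m, from 0 to 0.087, set as the call begins (left out, the last holds). The fingers move at their own pace and stop on an object; the grip force is fixed at half the most. Time passes only in rows, so rows that repeat a pose let the fingers close. It gives the time, the measured TCP pose, the force and the opening at its end, in the units of the state.
- telemetry.read_state(): the state, without advancing time (a new reading comes with each control period).
- eyes.capture(name): name is "scene" or "top" or "wrist"; returns a dict with "pixels" (420x560x3 uint8, blue, green, red), "intrinsics" (3x3 intrinsics, pixels), "extrinsics" (4x4, takes a point from camera to world coordinates); the wrist camera has in their place "T_tool_cam" (4x4, takes a point from camera to tool coordinates, whose origin is the TCP and whose axes are the flange's). Camera axes: x right, y down, z forward; pixel columns grow to the right and rows downward; lengths in m; the calibration is good to about 2 mm. A picture is of the moment at which its call begins: read the wrist's pose just before it. There is no depth.
- order.hand_in(): hands the job in, once; it reports no verdict.
The state is a dict: "time_s": time; "joint_positions": joint angles; "qvel": joint speeds; "tau": joint torques, N m; "position": TCP position; "tcp_rot": TCP orientation; "force": force on the tool from outside, world axes, zero at the start; "moment": the same for the moment, N m; "opening": opening from 0.0 (shut) to 1.0 (fully open).
Only numpy, scipy, OpenCV 4.12 (cv2) and the standard library are available. Lean on these libraries where they do the work, as an engineer would, in place of code of your own. Each camera call takes 0.05 s, during which the arm holds its last target. There are 200 camera calls.

## Working session

There is one attempt and no reset: what is moved stays moved. The work goes in short steps, Python scripts to look and compute and a tool call to move; the robot and the scene stay as the last step left them, time stands still between calls to the robot, and variables do not carry over. Pictures are saved under pics/ and viewed, about 8 in all and at most 12, crops included, and the job is handed in when it is done.

Besides the shell and the picture viewer there is one more tool, called as name([rows], argument=value, ...), one row to a line, values as JSON. servo_tool: Moves the arm, as the interface text tells. Its arguments: {"type":"object","properties":{"targets":{"type":"array","items":{"type":"array"}},"gripper":{"type":"number"}},"required":["targets"]}

```bash
mkdir -p pics
python3 - <<'E'
from rig import telemetry, eyes, bot
import cv2, numpy as np
s=telemetry.read_state(); print(s['time_s'],s['position'],np.round(s['tcp_rot'],3),s['force'],s['opening'],bot.tcp_to_grasp)
for n in('top','scene'):
    c=eyes.capture(n); cv2.imwrite(f'pics/{n}0.png',c['pixels']); np.savez(n+'.npz',K=c['intrinsics'],T=c['extrinsics']); print(c['intrinsics'],np.round(c['extrinsics'],3))
E
```

```text
0.0 [ 0.192276   -0.59391853  0.22156549] [[ 0.951  0.308 -0.   ]
 [ 0.308 -0.951  0.002]
 [ 0.    -0.002 -1.   ]] [-0.4399779   0.38683497 -0.63720104] 0.9984829912039915 0.0187
[[475.68977344   0.         286.91285863]
 [  0.         475.68977344 213.00806547]
 [  0.           0.           1.        ]] [[ 2.00e-03 -9.97e-01  7.20e-02  5.42e-01]
 [-1.00e+00 -1.00e-03  1.90e-02  1.00e-03]
 [-1.90e-02 -7.20e-02 -9.97e-01  1.23e+00]
 [ 0.00e+00  0.00e+00  0.00e+00  1.00e+00]]
[[429.71239616   0.         282.89308342]
 [  0.         429.71239616 206.23936178]
 [  0.           0.           1.        ]] [[-0.204  0.765 -0.611  1.397]
 [ 0.979  0.163 -0.123  0.186]
 [ 0.005 -0.623 -0.782  1.102]
 [ 0.     0.     0.     1.   ]]
```

View pics/top0.png

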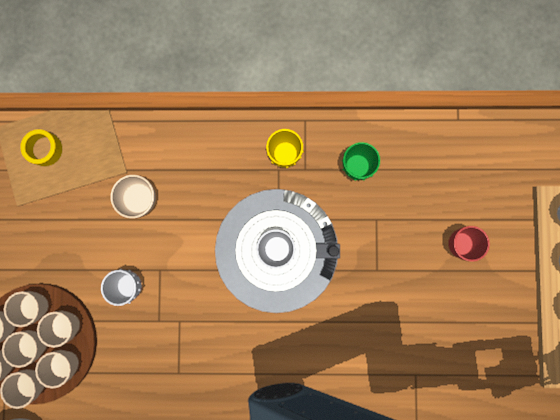

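View pics/scene0.png

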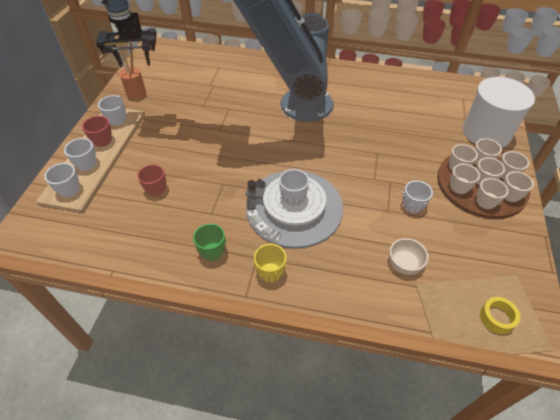

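The top view shows the ring centred near (277,251), with the knob at about (333,250). The plate runs anticlockwise (upwards) to the aluminium segment near (310,207), where a hole is visible. I'll zoom in on it.

```bash
cat > h.py <<'E'
import numpy as np
def ray(n,uv,z):
    d=np.load(n+'.npz');v=d['T'][:3,:3]@np.linalg.solve(d['K'],[*uv,1.]);o=d['T'][:3,3]
    return o+v*(z-o[2])/v[2]
def proj(n,p):
    d=np.load(n+'.npz');q=d['K']@(d['T'][:3,:3].T@(np.asarray(p)-d['T'][:3,3]));return q[:2]/q[2]
E
python3 - <<'E'
import cv2,numpy as np
from h import *
im=cv2.imread('pics/top0.png');
c=im[180:320,205:355];cv2.imwrite('pics/crop.png',cv2.resize(c,None,fx=5,fy=5,interpolation=cv2.INTER_CUBIC)[:600])
hsv=cv2.cvtColor(im,cv2.COLOR_BGR2HSV)
m=((hsv[...,1]<60)).astype(np.uint8)*255
m[:170]=0;m[330:]=0;m[:,:190]=0;m[:,360:]=0
n,l,st,ce=cv2.connectedComponentsWithStats(m);k=1+st[1:,4].argmax()
ct,_=cv2.findContours((l==k).astype(np.uint8),0,1)
ct=max(ct,key=cv2.contourArea)[:,0].astype(float)
P=np.array([ray('top',p,.014)[:2] for p in ct])
# left/bottom half only to avoid plate
u=(ct[:,0]<290)&(ct[:,0]<277)|(ct[:,1]>285)
Q=P[u];A=np.c_[2*Q,np.ones(len(Q))]
for _ in range(4):
    x=np.linalg.lstsq(A,(Q**2).sum(1),rcond=None)[0];r=np.sqrt(x[2]+x[0]**2+x[1]**2);e=abs(np.hypot(*(Q-x[:2]).T)-r);Q,A=Q[e<.003],A[e<.003]
print(x[:2],r,len(Q), np.hypot(*x[:2]))
# dark knob
E
```

```text
[0.5356871 0.0520658] 0.15587897323425193 225 0.5382114012137673
```

View pics/crop.png

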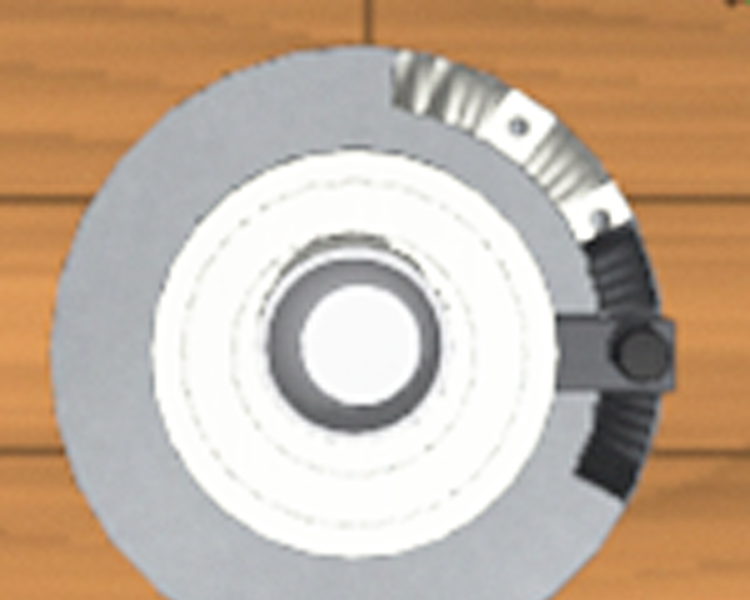

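The crop shows the holes at crop (600,217) and (518,126), and the knob top centre at about (643,350). The next hole sits just past the end of the steel part.

Run:
```python
from h import *
C=np.array([.5357,.0521])
f=lambda a,b:(205+a/5-.4,180+b/5-.4)
k=ray('top',f(643,350),.092)[:2];a0=np.arctan2(*(k-C)[::-1]);print('knob',k,np.hypot(*(k-C)),a0)
for uv in((600,217),(518,126)):
    p=ray('top',f(*uv),.032)[:2];a=np.arctan2(*(p-C)[::-1]);print(p,np.hypot(*(p-C)),a-a0)
for uv,z in(((355,352),.054),):print('head',ray('top',f(*uv),z))
for uv in((595,243),(578,475)):
    p=ray('top',f(*uv),.034)[:2];a=np.arctan2(*(p-C)[::-1]);print('steel edge',np.hypot(*(p-C)),a-a0)
print(proj('scene',[*k,.092]))
```

```text
knob [ 0.53743551 -0.08740253] 0.13951332459954646 -1.5583562284826156
[ 0.60392546 -0.07080522] 0.14057171226535203 0.4943150190604013
[ 0.64993029 -0.02959201] 0.14043555538916497 0.937533420747803
head [0.53600588 0.05149478 0.054     ]
steel edge 0.13222629080558987 0.4168993665124525
steel edge 0.1268375669946167 -0.5121603739301548
[251.48750858 183.09486262]
```

servo_tool([
  [[0.02, -0.015, 0], [0, 0, -0.05]],
  [[0.06, -0.046, 0], [0, 0, -0.15]],
  [[0.105, -0.081, 0], [0, 0, -0.27]],
  [[0.15, -0.116, 0], [0, 0, -0.39]],
  [[0.195, -0.151, 0], [0, 0, -0.51]],
  [[0.24, -0.186, 0], [0, 0, -0.63]],
  [[0.285, -0.221, 0], [0, 0, -0.75]],
  [[0.33, -0.256, 0], [0, 0, -0.87]],
  [[0.375, -0.291, 0], [0, 0, -0.99]],
  [[0.42, -0.326, 0], [0, 0, -1.11]],
  [[0.46, -0.357, 0], [0, 0, -1.21]],
  [[0.484, -0.376, 0], [0, 0, -1.27]],
])

```text
time_s: 1.6
position: [0.5379, -0.0856, 0.2222]
tcp_rot: [[-0.017, 1.0, -0.0], [1.0, 0.017, 0.0], [0.0, -0.0, -1.0]]
force: [0.3, -0.2, -0.1]
opening: 1.004
```

Run:
```python
from rig import telemetry, eyes
import cv2, numpy as np
s=telemetry.read_state(); print(s['time_s'],s['position'],np.round(s['tcp_rot'],3),s['force'],np.round(s['joint_positions'],1))
c=eyes.capture('wrist'); cv2.imwrite('pics/w0.png',c['pixels'])
T=np.eye(4);T[:3,:3]=s['tcp_rot'];T[:3,3]=s['position'];print(np.round(c['T_tool_cam'],3))
np.savez('w0.npz',K=c['intrinsics'],T=T@c['T_tool_cam'])
```

```text
1.6 [ 0.53792562 -0.0855722   0.22220098] [[-0.017  1.    -0.   ]
 [ 1.     0.017  0.   ]
 [ 0.    -0.    -1.   ]] [ 0.29074366 -0.23162484 -0.06809694] [-20.8  24.1  93.7   0.   62.3 -21.8]
[[-0.    -0.966 -0.258  0.069]
 [ 1.    -0.    -0.     0.   ]
 [-0.    -0.258  0.966 -0.162]
 [ 0.     0.     0.     1.   ]]
```

View pics/w0.png

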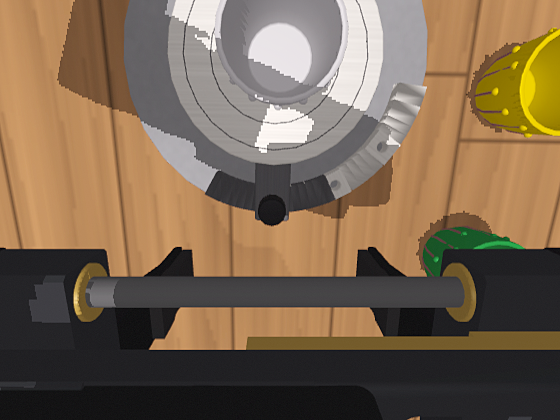

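The wrist view shows the knob top near (271,207), the next hole near (336,184) and the hole after it at (382,147). I'll measure these more finely and compare them with the top view.

Run:
```python
import cv2
im=cv2.imread('pics/w0.png')[70:220,205:425]
cv2.imwrite('pics/w0c.png',cv2.resize(im,None,fx=3.6,fy=3.6,interpolation=cv2.INTER_CUBIC))
from h import *
print('knob proj',proj('w0',[.5374,-.0874,.092]),'hole',proj('w0',[.6039,-.0708,.032]),proj('w0',[.6499,-.0296,.032]),'centre head',proj('w0',[.5357,.0521,.054]))
```

```text
knob proj [273.59000728 209.59243914] hole [335.47034083 182.56536515] [381.77527846 144.28288293] centre head [274.20424055  52.3432716 ]
```

View pics/w0c.png

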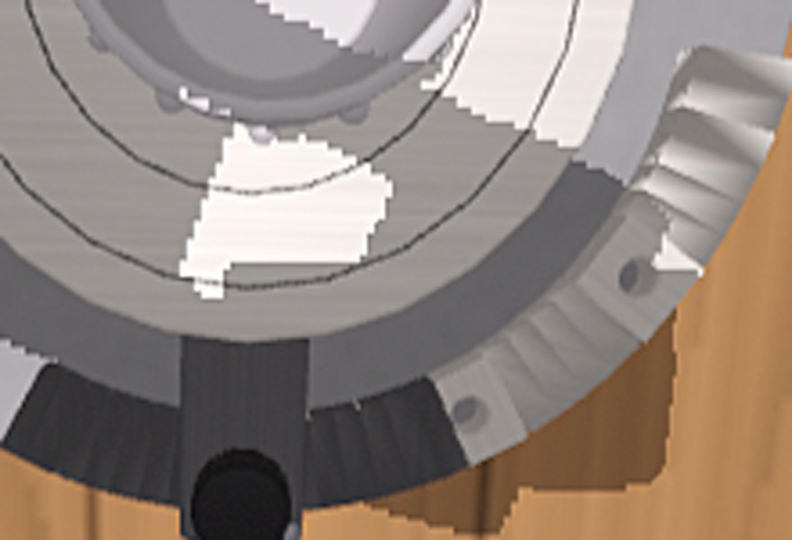

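Run:
```python
from h import *
C=np.array([.5357,.0521])
f=lambda a,b:(205+a/3.6-.36,70+b/3.6-.36)
for n,uv,z in(('knob',(241,500),.092),('h1',(470,413),.032),('h2',(635,275),.032),('s+in',(435,378),.034),('s+out',(468,466),.034),('s-in',(50,362),.034),('s-out',(5,440),.034)):
    p=ray('w0',f(*uv),z)[:2];v=p-C;print(n,p,np.hypot(*v),np.arctan2(v[1],v[0])+1.5584)
```

```text
knob [ 0.53554702 -0.08642739] 0.13852747043763694 -0.01350068468377863
h1 [ 0.60372795 -0.07276205] 0.14219118473634654 0.4864649923521065
h2 [ 0.64929579 -0.03140308] 0.14098499262035405 0.9245100715789865
s+in [ 0.59229463 -0.0621461 ] 0.12749557677244142 0.4475442181364684
s+out [ 0.60377732 -0.08860882] 0.15631217032357758 0.4382212738838598
s-in [ 0.47814979 -0.05925407] 0.12534654039074913 -0.48941062185219564
s-out [ 0.46395708 -0.08289004] 0.1528703967527806 -0.5009004774354697
```

servo_tool([
  [[-0.001, -0.0007, 0.02], [0, 0, 0.01]],
  [[-0.002, -0.0014, 0.05], [0, 0, 0.02]],
  [[-0.002, -0.0014, 0.08], [0, 0, 0.02]],
  [[-0.002, -0.0014, 0.105], [0, 0, 0.02]],
  [[-0.002, -0.0014, 0.125], [0, 0, 0.02]],
  [[-0.002, -0.0014, 0.14], [0, 0, 0.02]],
  [[-0.002, -0.0014, 0.15], [0, 0, 0.02]],
  [[-0.002, -0.0014, 0.157], [0, 0, 0.02]],
  [[-0.002, -0.0014, 0.158], [0, 0, 0.02]],
], gripper=0.05)

```text
time_s: 2.78
position: [0.5358, -0.09, 0.0644]
tcp_rot: [[0.008, 1.0, -0.0], [1.0, -0.008, 0.0], [0.0, -0.0, -1.0]]
force: [0.5, 0.7, -0.2]
opening: 0.576
```

servo_tool([
  [[0, 0, 0], [0, 0, 0]],
  [[0, 0, 0], [0, 0, 0]],
], gripper=0.034)

```text
time_s: 3.02
position: [0.5361, -0.0901, 0.0651]
tcp_rot: [[0.008, 1.0, 0.001], [1.0, -0.008, -0.0], [-0.0, 0.001, -1.0]]
force: [-0.3, 0.0, -0.8]
opening: 0.439
```

Run:
```python
from rig import telemetry, eyes
import cv2, numpy as np
s=telemetry.read_state(); print(s['time_s'],s['position'],s['force'],s['opening'])
c=eyes.capture('wrist'); cv2.imwrite('pics/w1.png',cv2.resize(c['pixels'][100:400,100:460],None,fx=2,fy=2))
T=np.eye(4);T[:3,:3]=s['tcp_rot'];T[:3,3]=s['position']
np.savez('w1.npz',K=c['intrinsics'],T=T@c['T_tool_cam'])
```

```text
3.025 [ 0.53614983 -0.09007392  0.06505134] [-0.31557829  0.01045447 -0.83988859] 0.4394711388631963
```

View pics/w1.png

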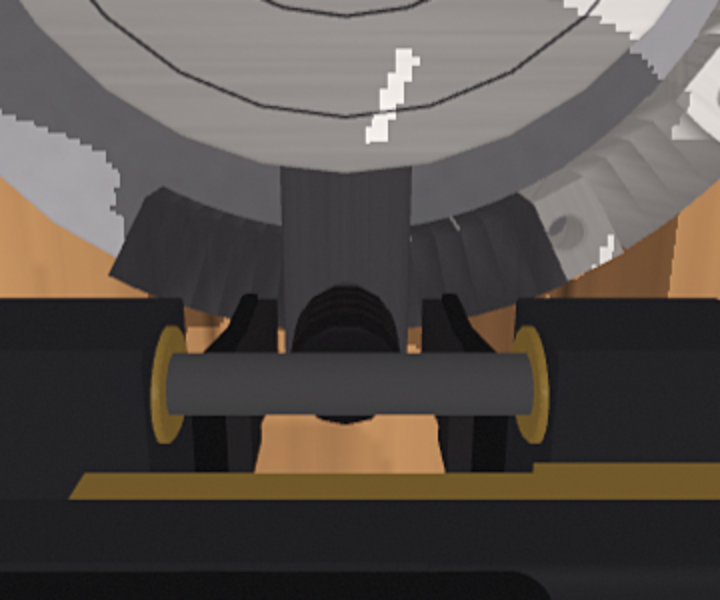

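The knob (crop x≈345) sits about 1 mm left of the jaw centre (x≈350). I'll correct by −1 mm in tool y and +2 mm in tool x, then close gradually.

servo_tool([
  [[0.002, -0.001, 0.001], [0, 0, 0]],
  [[0.002, -0.001, 0.001], [0, 0, 0]],
], gripper=0.03)

```text
time_s: 3.32
position: [0.5346, -0.0877, 0.0636]
tcp_rot: [[0.008, 1.0, -0.0], [1.0, -0.008, 0.0], [0.0, -0.0, -1.0]]
force: [0.6, -0.7, -0.3]
opening: 0.351
```

servo_tool([
  [[0, 0, 0], [0, 0, 0]],
  [[0, 0, 0], [0, 0, 0]],
], gripper=0.0275)

```text
time_s: 3.58
position: [0.5348, -0.088, 0.0635]
tcp_rot: [[0.008, 1.0, 0.0], [1.0, -0.008, -0.0], [-0.0, 0.0, -1.0]]
force: [-0.2, 0.6, 0.1]
opening: 0.32
```

servo_tool([
  [[0, 0, 0], [0, 0, 0]],
  [[0, 0, 0], [0, 0, 0]],
], gripper=0.0265)

```text
time_s: 3.82
position: [0.5348, -0.088, 0.0636]
tcp_rot: [[0.008, 1.0, 0.0], [1.0, -0.008, -0.0], [-0.0, 0.0, -1.0]]
force: [-0.4, -0.4, 0.1]
opening: 0.306
```

Run:
```python
from h import *
C=np.array([.5357,.0521])
for n,uv in(('h1',(567,231)),('s+in',(525,195)),('s+out',(566,283)),('s-in',(163,187)),('s-out',(110,274))):
    p=ray('w1',np.array(uv)/2+100-.25,.032 if n=='h1' else .034)[:2];v=p-C;print(n,p,np.hypot(*v),np.arctan2(v[1],v[0])+1.565)
```

```text
h1 [ 0.60361751 -0.07251827] 0.14192427726622345 0.4932034339937299
s+in [ 0.58945464 -0.06070047] 0.12495401934789434 0.4389128701769911
s+out [ 0.60391845 -0.08872778] 0.15648073722746203 0.44530204612697455
s-in [ 0.48100592 -0.05733615] 0.12234260520565415 -0.4692685274269821
s-out [ 0.46235329 -0.08455162] 0.15509159923169918 -0.4984039865644605
```

servo_tool([
  [[0, 0, 0], [0, 0, 0]],
  [[0, 0, 0], [0, 0, 0]],
], gripper=0.0255)

```text
time_s: 4.08
position: [0.5351, -0.088, 0.0636]
tcp_rot: [[0.008, 1.0, 0.001], [1.0, -0.008, -0.0], [-0.0, 0.001, -1.0]]
force: [0.3, 0.3, -1.3]
opening: 0.293
```

servo_tool([
  [[0, 0, 0], [0, 0, 0]],
  [[0, 0, 0], [0, 0, 0]],
  [[0, 0, 0], [0, 0, 0]],
], gripper=0.022)

```text
time_s: 4.45
position: [0.535, -0.088, 0.0636]
tcp_rot: [[0.008, 1.0, 0.0], [1.0, -0.008, -0.0], [-0.0, 0.0, -1.0]]
force: [1.0, 0.0, -1.1]
opening: 0.289
```

servo_tool([
  [[0, 0, -0.001], [0, 0, 0]],
  [[0, 0, -0.002], [0, 0, 0]],
  [[0, 0, -0.003], [0, 0, 0]],
  [[0, 0, -0.003], [0, 0, 0]],
])

```text
time_s: 4.95
position: [0.5341, -0.0879, 0.066]
tcp_rot: [[0.008, 1.0, -0.002], [1.0, -0.008, 0.0], [0.0, -0.002, -1.0]]
force: [1.9, -2.6, -12.6]
opening: 0.289
```

servo_tool([
  [[0, 0, -0.002], [0, 0, 0]],
  [[0, 0, -0.004], [0, 0, 0]],
  [[0, 0, -0.006], [0, 0, 0]],
  [[0, 0, -0.008], [0, 0, 0]],
  [[0, 0, -0.01], [0, 0, 0]],
  [[0, 0, -0.012], [0, 0, 0]],
  [[0, 0, -0.013], [0, 0, 0]],
  [[0, 0, -0.013], [0, 0, 0]],
])

```text
time_s: 5.95
position: [0.5344, -0.0879, 0.0795]
tcp_rot: [[0.008, 1.0, -0.001], [1.0, -0.008, 0.0], [0.0, -0.001, -1.0]]
force: [0.1, -3.4, -16.6]
opening: 0.289
```

servo_tool([
  [[0, 0.0028, 0], [0, 0, -0.02]],
  [[0.0002, 0.0077, 0], [0, 0, -0.055]],
  [[0.0006, 0.0126, 0], [0, 0, -0.09]],
  [[0.0012, 0.0181, 0], [0, 0, -0.13]],
  [[0.002, 0.0237, 0], [0, 0, -0.17]],
  [[0.0031, 0.0292, 0], [0, 0, -0.21]],
  [[0.0044, 0.0346, 0], [0, 0, -0.25]],
  [[0.0058, 0.04, 0], [0, 0, -0.29]],
  [[0.0075, 0.0454, 0], [0, 0, -0.33]],
  [[0.0095, 0.0506, 0], [0, 0, -0.37]],
  [[0.0111, 0.0545, 0], [0, 0, -0.4]],
  [[0.0122, 0.0571, 0], [0, 0, -0.42]],
])

```text
time_s: 7.45
position: [0.5922, -0.0761, 0.0795]
tcp_rot: [[-0.402, 0.916, 0.0], [0.916, 0.402, -0.0], [-0.0, 0.0, -1.0]]
force: [-0.7, -3.8, -16.5]
opening: 0.292
```

servo_tool([
  [[0, 0, 0], [0, 0, 0]],
  [[0, 0, 0], [0, 0, 0]],
])

```text
time_s: 7.7
position: [0.5924, -0.0761, 0.0796]
tcp_rot: [[-0.4, 0.916, 0.001], [0.916, 0.4, 0.0], [-0.0, 0.001, -1.0]]
force: [2.1, -1.4, -16.8]
opening: 0.288
```

servo_tool([
  [[0, 0, 0.0005], [0, 0, 0]],
  [[0, 0, 0.001], [0, 0, 0]],
  [[0, 0, 0.0015], [0, 0, 0]],
  [[0, 0, 0.002], [0, 0, 0]],
  [[0, 0, 0.002], [0, 0, 0]],
])

```text
time_s: 8.32
position: [0.5921, -0.0762, 0.0776]
tcp_rot: [[-0.4, 0.916, 0.0], [0.916, 0.4, 0.0], [-0.0, 0.0, -1.0]]
force: [3.0, -0.8, -16.5]
opening: 0.291
```

servo_tool([
  [[0, 0, 0.0005], [0, 0, 0]],
  [[0, 0, 0.0005], [0, 0, 0]],
  [[0, 0, 0.0005], [0, 0, 0]],
])

```text
time_s: 8.7
position: [0.5921, -0.0762, 0.0773]
tcp_rot: [[-0.4, 0.916, 0.0], [0.916, 0.4, -0.0], [-0.0, 0.0, -1.0]]
force: [0.8, -0.5, -12.4]
opening: 0.289
```

Contact starts here, with the pull easing from 16.5 to 12.4 N. I'll ease down a little more.

servo_tool([
  [[0, 0, 0.0003], [0, 0, 0]],
  [[0, 0, 0.0006], [0, 0, 0]],
  [[0, 0, 0.0006], [0, 0, 0]],
])

```text
time_s: 9.07
position: [0.5922, -0.0762, 0.077]
tcp_rot: [[-0.401, 0.916, 0.001], [0.916, 0.401, -0.0], [-0.0, 0.0, -1.0]]
force: [-0.5, -0.4, -8.7]
opening: 0.295
```

servo_tool([
  [[0, 0, 0], [0, 0, 0]],
  [[0, 0, 0], [0, 0, 0]],
  [[0, 0, 0], [0, 0, 0]],
], gripper=0.03)

```text
time_s: 9.45
position: [0.5929, -0.0764, 0.0775]
tcp_rot: [[-0.4, 0.916, 0.002], [0.916, 0.4, -0.001], [-0.002, 0.002, -1.0]]
force: [0.4, -0.1, 0.1]
opening: 0.345
```

servo_tool([
  [[0, 0.001, 0], [0, 0, -0.007]],
  [[0, 0.002, 0], [0, 0, -0.014]],
  [[0, 0.003, 0], [0, 0, -0.021]],
  [[0.0001, 0.004, 0], [0, 0, -0.029]],
])

```text
time_s: 9.95
position: [0.5941, -0.075, 0.0764]
tcp_rot: [[-0.428, 0.904, -0.004], [0.904, 0.428, -0.001], [0.001, -0.003, -1.0]]
force: [-4.4, -3.4, 2.8]
opening: 0.347
```

servo_tool([
  [[0, 0.001, 0], [0, 0, -0.007]],
  [[0, 0.002, 0], [0, 0, -0.014]],
  [[0, 0.003, 0], [0, 0, -0.021]],
  [[0.0001, 0.004, 0], [0, 0, -0.029]],
])

```text
time_s: 10.45
position: [0.5986, -0.073, 0.0763]
tcp_rot: [[-0.453, 0.892, -0.001], [0.892, 0.453, 0.0], [0.001, -0.001, -1.0]]
force: [-0.4, 0.1, -0.3]
opening: 0.345
```

servo_tool([
  [[0, 0.0008, 0], [0, 0, -0.006]],
  [[0, 0.0016, 0], [0, 0, -0.011]],
  [[0, 0.0024, 0], [0, 0, -0.017]],
])

```text
time_s: 10.82
position: [0.6017, -0.0714, 0.0764]
tcp_rot: [[-0.468, 0.884, 0.001], [0.884, 0.468, 0.0], [-0.0, 0.001, -1.0]]
force: [0.3, 0.2, 0.4]
opening: 0.347
```

servo_tool([
  [[0, 0.0007, 0], [0, 0, -0.005]],
  [[0, 0.0014, 0], [0, 0, -0.01]],
])

```text
time_s: 11.08
position: [0.6027, -0.0709, 0.0765]
tcp_rot: [[-0.477, 0.879, 0.0], [0.879, 0.477, 0.0], [-0.0, 0.0, -1.0]]
force: [0.6, 0.3, 0.7]
opening: 0.342
```

Run:
```python
from rig import telemetry, eyes
import cv2, numpy as np
c=eyes.capture('wrist'); cv2.imwrite('pics/w2.png',cv2.resize(c['pixels'][100:400,100:460],None,fx=2,fy=2))
```

```text
(no output)
```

View pics/w2.png

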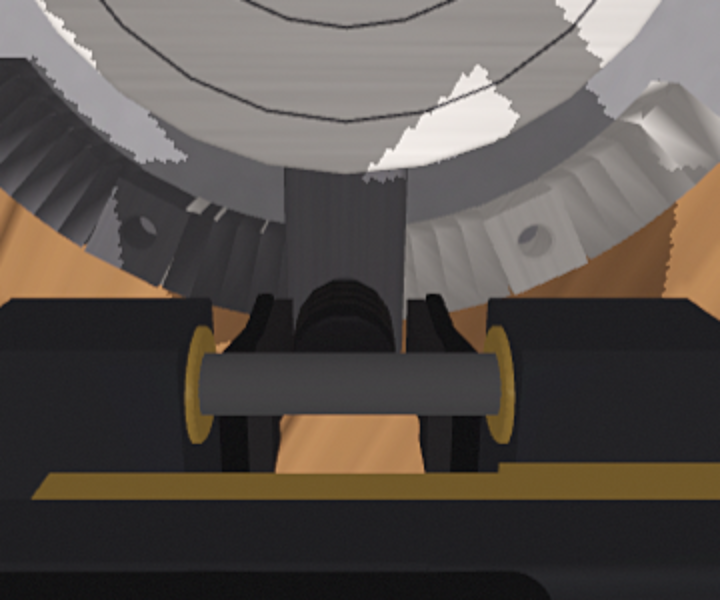

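In this view the knob is about 100 px wide between the jaws, against 112 px in the earlier view with the tool 11 mm lower. That matches a pin that is home (about 103 px expected) rather than one still riding (about 112 px). The tongue lies between the first hole (138,232) and the wrong one (535,238). I'll open, retreat upward and confirm.

servo_tool([
  [[0, -0.0005, 0], [0, 0, 0]],
  [[0, -0.0005, 0], [0, 0, 0]],
  [[0, -0.0005, 0], [0, 0, 0]],
  [[0, -0.0005, 0], [0, 0, 0]],
], gripper=0.06)

```text
time_s: 11.62
position: [0.6021, -0.0713, 0.0765]
tcp_rot: [[-0.477, 0.879, 0.0], [0.879, 0.477, -0.0], [-0.0, 0.0, -1.0]]
force: [0.1, -0.1, -0.1]
opening: 0.668
```

servo_tool([
  [[0, 0, -0.01], [0, 0, 0]],
  [[0, 0, -0.03], [0, 0, 0]],
  [[0, 0, -0.055], [0, 0, 0]],
  [[0, 0, -0.08], [0, 0, 0]],
  [[0, 0, -0.105], [0, 0, 0]],
  [[0, 0, -0.125], [0, 0, 0]],
  [[0, 0, -0.14], [0, 0, 0]],
  [[0, 0, -0.146], [0, 0, 0]],
  [[0, 0, -0.146], [0, 0, 0]],
])

```text
time_s: 12.75
position: [0.6021, -0.0712, 0.2226]
tcp_rot: [[-0.477, 0.879, 0.0], [0.879, 0.477, -0.0], [-0.0, 0.0, -1.0]]
force: [0.1, 0.0, -0.3]
opening: 0.689
```

Run:
```python
from rig import telemetry, eyes
import cv2, numpy as np
s=telemetry.read_state(); print(s['time_s'],s['position'],s['force'],s['opening'])
c=eyes.capture('wrist')
T=np.eye(4);T[:3,:3]=s['tcp_rot'];T[:3,3]=s['position']
np.savez('w3.npz',K=c['intrinsics'],T=T@c['T_tool_cam'])
a=c['pixels'][0:240,180:400]
b=eyes.capture('scene')['pixels'][130:250,200:350]
a=cv2.resize(a,None,fx=2.5,fy=2.5,interpolation=2)
cv2.imwrite('pics/w3.png',a);cv2.imwrite('pics/s3.png',cv2.resize(b,None,fx=5,fy=5,interpolation=2))
from h import *
C=np.array([.5357,.0521])
for al in(-1.072,-1.08):
  for top in(.092,.103):
    p=C+.14*np.array([np.cos(al),np.sin(al)])
    print(al,top,'wrist crop',(proj('w3',[*p,top])-[180,0])*2.5,'scene crop',(proj('scene',[*p,top])-[200,130])*5)
```

```text
12.75 [ 0.60209637 -0.07120804  0.22258215] [ 0.10071956  0.01209723 -0.29390704] 0.6893593503261474
-1.072 0.092 wrist crop [238.77345389 518.62864007] scene crop [257.21878516 348.23533206]
-1.072 0.103 wrist crop [238.86210013 525.77504655] scene crop [256.27664318 336.67344793]
-1.08 0.092 wrist crop [235.71894876 518.62297223] scene crop [256.7733205  346.87107851]
-1.08 0.103 wrist crop [235.69576451 525.76917295] scene crop [255.82871249 335.30610041]
```

View pics/w3.png

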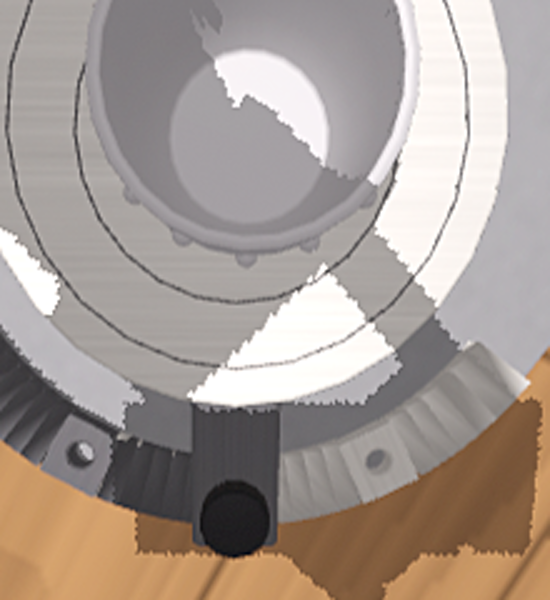

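View pics/s3.png

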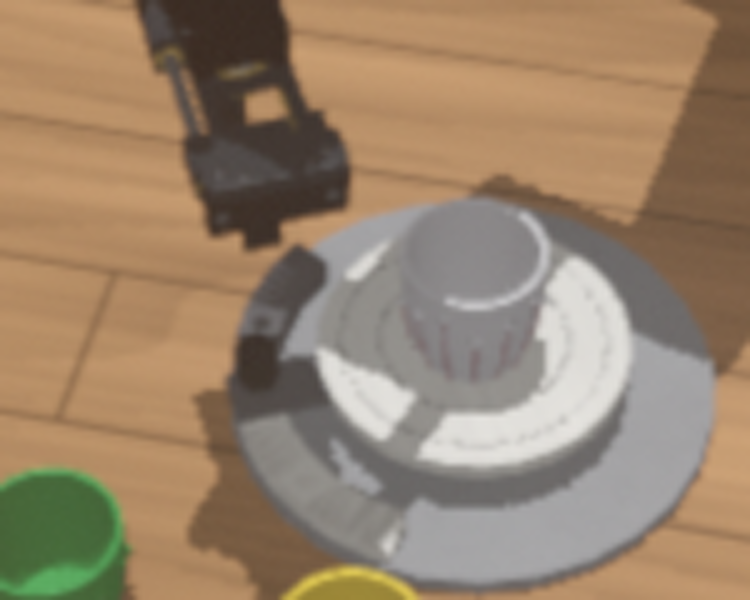

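Both views match a home pin. In the wrist crop the knob top is at (236,515), against 518 predicted for home and 525 for riding. In the scene crop the knob's top edge is at y≈332, against about 333 and 322. The pot is upright and centred, and the gripper is clear, so I'm handing in.

```bash
python3 -c "
from rig import order;print(order.hand_in())"
```

```text
the job is handed in; nothing more can be done
None
```

I turned the wheel one position and handed the job in at about 13 s of robot time; no verdict came back. I drew the pin up about 16 mm by its knob and swung the wheel about 0.43 rad anticlockwise. I then set the pin softly on the steel part of the plate and loosened the jaws. From there I slid it slowly, at about 5.5 N, until the resistance vanished, and let go.

**Pin and hole:** My last checks agreed on every point.
- The jaws ended at the next hole, about 0.51 rad from the first, short of the wrong hole beyond it.
- The knob's size and height matched a pin that is home rather than riding on the plate, in two wrist pictures and one scene picture. The pictures rule out the 11 mm riding height; they are too coarse to prove the last 2 mm.

**Pot and surroundings:** The pot was upright and about centred by eye. The arm was clear, about 0.13 m above the knob, with no force on it. I did not re-check the three bystander wares, but the arm was never near them.

**Forces:** The highest wrist force I read was about 17 N, the spring pull while holding the knob. The force between pin and plate is not measured directly.

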